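Lower the cup rail one hole

ROBOT

A 6-joint arm with a two-finger parallel gripper is mounted at the origin on the work surface. World frame = base frame: x ahead of the robot, y to its left, z up, the work surface at z = 0. Lengths are in m, angles in degrees, forces in N, time in s.
With the tool pointing down it reaches from about 0.425 to 0.95 m from the base axis. Payload 3.5 kg.
Tool frame: the origin (TCP) lies midway between the tips of the shut fingers; the grasp point (between the pads) lies pinch_z behind it (pinch_z is the distance from the TCP to the grasp point, in m); x points along the fingers, y is the direction in which the jaws open and shut, and the axes are right-handed (so a half turn about x gives the same grasp; the last joint's range is limited). The gripper opens to 85 mm and grips with 20 to 120 N. Pads are 22 mm wide; open, the fingers measure 114 mm over their backs; the gripper's body (76 mm by 85 mm) begins 54 mm behind the grasp point. The pads swing forward as they close: fully open they stand 13 mm farther back than shut.
Start: joints at [57.296, 16.404, 90.338, -0, 73.258, -8.594], TCP at [0.276, 0.616, 0.231] pointing down, gripper open.
Joint ranges: [-158.93, 158.93], [-51.34, 127.21], [12.03, 142.37], [-87.48, 267.48], [13.55, 161.25], [-162.69, 162.69]. Speed limits (degrees/s): [159.86, 159.86, 180, 180, 180, 180].

INTERFACE

Orientations are given as [roll, pitch, yaw] about the fixed x, y, z axes, in that order (R = Rz(yaw) Ry(pitch) Rx(roll)).
In Python, from bench import * gives the robot as it stands.
- The arm moves only by the shell command python3 -m jog 'ROWS' [FORCE]. ROWS is JSON, a list of rows, each a list of 7 numbers: the shift along the tool's x, y, z in cm, then the turn, a rotation vector about the tool's x, y, z in degrees, then the closure, from 0 (fully open) to 1 (shut). A call has 1 to 12 rows; each row is the pose to reach, as a shift and turn from the pose measured when the call began, along the tool's axes at that moment; what a row does not reach only later rows make up. A row lasts 1/8 s, in which the tool goes at most 62.5 mm and 10.7 degrees, less where a joint would pass 70% of its speed; a pose out of reach is approached as far as the arm can. A call with a gripper value outside its range is refused whole. The fingers move at their own pace and stop on an object; FORCE is the grip in N (left out, the last holds). Time passes only in rows, so rows that repeat a pose let the fingers close. It gives the time, the measured TCP pose, the force and the opening at its end, in the units of the state.
- state(): the state, without advancing time (a new reading comes with each control period).
- capture(name): name is "side" or "top" or "wrist"; returns a dict with "img" (400x640x3 uint8, red, green, blue), "range_z" (400x640 float32, m along the optical axis (not along the pixel's ray), 0 where there is no reading), "fx", "fy", "cx", "cy" (pixels), "dist_coeffs" ([k1, k2, p1, p2, k3] as OpenCV has them; the pictures are not rectified), "position" and "attitude" of the camera in the world. Camera axes: x right, y up, looking along -z (the intrinsics and any distortion apply to the point x, -y, -z); pixel columns grow to the right and rows downward; lengths in m; the calibration is good to about 2 mm. A picture is of the moment at which its call begins.
- close_job(): hands the job in, once; it reports no verdict.
The state is a dict: "time_s": time; "q": joint angles; "dq": joint speeds; "effort": joint torques, N m; "eef_pos": TCP position; "orientation": TCP orientation; "contact_force": force on the tool from outside, world axes, zero at the start; "ft_torque": the same for the moment, N m; "finger_gap": opening from 0.0 (shut) to 1.0 (fully open).
Only numpy, scipy, OpenCV 4.12 (cv2) and the standard library are available. Lean on these libraries where they do the work, as an engineer would, in place of code of your own. Each camera call takes 0.05 s, during which the arm holds its last target. There are 200 camera calls.

TASK

The hook rail with the measuring cups stands one hole too high on its telescoping post. Using the sprung button on top, collapse the post down to the very next hole and no further, so that the pin snaps into that hole and the button springs fully back up. Leave the griddle, food container, rolling pin and turner where they are.

Things in the scene. Friction and masses are not known exactly. Their poses are not given: they have to be found in the camera images.
- stand: Fixed foot of the cup rail: dark steel plate 150 x 130 x 12 mm with an upright aluminium outer tube, diameter 36 mm, its top (black collar) 170 mm above the counter. Origin: centre of the plate's underside, z up the post axis. The +x side of the tube shows three holes, 12 mm wide, 138, 98 and 58 mm above the counter; the pin starts in the uppermost.
- rail (a joint): Lowering of inner tube, bar, hub, button and cups (m): 0 = uppermost hole (start), 0.040 = next, 0.080 = lowest. Locked (2 to 3 mm play) while the pin is in a hole. Unlocked it slides stiffly under a push of 2 to 5 N and stays where left. Between holes the pin rubs inside the tube and snaps out by itself on meeting a hole unless the button is then held down.
- button (a joint): Press of the button into the hub (m): 0 = up, 0.008 = fully in. It works the pin: 7 mm or more and the pin is clear of the hole. It takes about 2.5 N to start, 7 N to press fully. Let go between two holes it stays 7 mm down; it springs up to 0 when the pin snaps into a hole.
- button_top (a point): Centre of the button's top face, on the post axis, 297 mm above the counter at the start; moves with button and rail. Button: steel disc, diameter 30 mm, 12 mm proud of the black hub (diameter 48 mm), pressed straight down. Fully in it is still 4 mm proud, and pushing further carries the rail down once the pin is free.
- bar_left (a point): Top face of the flat steel bar, 60 mm from the post axis on the stand's +y side. Bar: 290 mm along the stand's y, 24 mm wide, 8 mm thick, top 24 mm below the top of the raised button (273 mm above the counter at the start). Pushing here moves the rail without pressing the button. Hooks with the cups hang below it 105 mm from the axis.
- bar_right (a point): As bar_left, 60 mm from the post axis on the stand's -y side.
- cup_big: Bigger steel measuring cup (diameter 68 mm) hanging by its handle from the hook on the stand's +y side, free to swing a little; reaches 125 mm below its origin, which is where it hangs.
- cup_small: Smaller steel measuring cup (diameter 54 mm) hanging on the -y side; reaches 120 mm below its origin.
- griddle: Bystander: round aluminium griddle, diameter 250 mm, 14 mm high, with two loop handles along its y; origin under its centre.
- container: Bystander: clear food container with clear snap lid and white clips, 200 x 140 x 82 mm; origin under its centre.
- rolling_pin: Bystander: wooden rolling pin lying along its y, 410 mm long, diameter 50 mm; origin under its centre, at counter height.
- turner: Bystander: black plastic turner lying across the griddle, along its own y, 350 mm long, blade (75 mm wide) to +y; origin near its middle, on its underside.

How it is judged:
By the outcome, as a careful person would: the job done as asked, in the order asked, and still so for the second after the job is handed in, with the robot touching nothing.
It also fails if it takes over 40 s, if anything falls off the work surface, if the arm or the gripper's body presses on something with over 40 N, if the wrist force passes 120 N, or if a joint passes its speed limit or range.

## Working session

There is one attempt and no reset: what is moved stays moved. The work goes in short steps, Python scripts to look and compute and a shell command to move; the robot and the scene stay as the last step left them, time stands still between calls to the robot, and variables do not carry over. Pictures are saved under pics/ and viewed, about 8 in all and at most 12, crops included, and the job is handed in when it is done.

```bash
mkdir -p pics; cat > h.py <<'E'
from bench import *
import numpy as np, cv2
from scipy.spatial.transform import Rotation as R
def rot(a): return R.from_euler('xyz',a,degrees=True).as_matrix()
def pts(c,uv):
    """pixels -> world using range_z; also ray"""
    K=np.array([[c['fx'],0,c['cx']],[0,c['fy'],c['cy']],[0,0,1.]])
    n=cv2.undistortPoints(np.array(uv,float).reshape(-1,1,2),K,np.array(c['dist_coeffs'],float)).reshape(-1,2)
    d=np.c_[n[:,0],-n[:,1],-np.ones(len(n))]
    return np.array(c['position']),d@rot(c['attitude']).T
def world(c,uv):
    p,d=pts(c,uv); uv=np.array(uv,int).reshape(-1,2)
    return p+d*c['range_z'][uv[:,1],uv[:,0]][:,None]
def plane(c,uv,z):
    p,d=pts(c,uv); return p+d*((z-p[2])/d[:,2])[:,None]
E
python3 - <<'E'
from h import *
import pickle
print(state())
for n in('side','top'):
    c=capture(n); pickle.dump(c,open(n+'.pkl','wb')); cv2.imwrite(f'pics/{n}0.png',c['img'][:,:,::-1]); print(n,c['position'],c['attitude'],c['fx'],(c['range_z']>0).mean())
E
```

```text
{'time_s': 0.0, 'q': array([ 5.72943634e+01,  1.64562157e+01,  9.04238636e+01,  1.15578267e-03,
        7.32573560e+01, -8.59424982e+00]), 'dq': array([ 0.07662488, -0.06308202, -0.04894459,  0.04395916,  0.02205092,
        0.01530829]), 'effort': array([-8.84798283e-06, -4.05963814e+01, -2.92636800e+01, -1.29657524e-04,
        5.79869054e-03, -1.68544295e-05]), 'eef_pos': array([0.27535231, 0.61556154, 0.2299049 ]), 'orientation': array([ -99.05531764,   89.86256027, -123.16703869]), 'contact_force': array([-0.03861037, -0.23422496, -0.27406023]), 'ft_torque': array([-0.00221337, -0.0129879 , -0.01774457]), 'finger_gap': 0.9964046578603765}
side [0.15180369 0.93198296 1.42919106] [  39.71047264   -0.50277673 -152.17875513] 477.86494707742384 0.9959765625
top [0.32931407 0.01783759 1.64842927] [ 12.29196423   0.14211668 -94.68716943] 414.8706912831239 0.99595703125
```

View pics/side0.png

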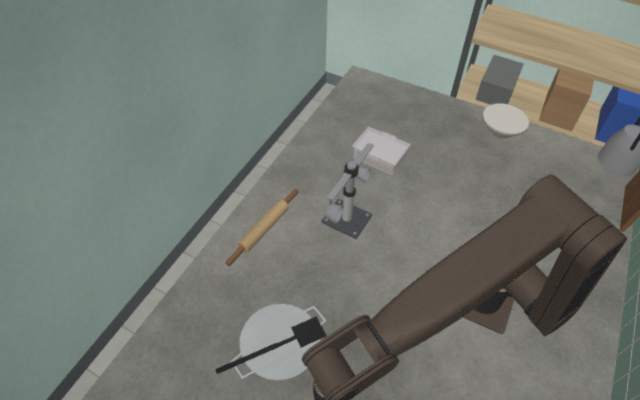

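View pics/top0.png

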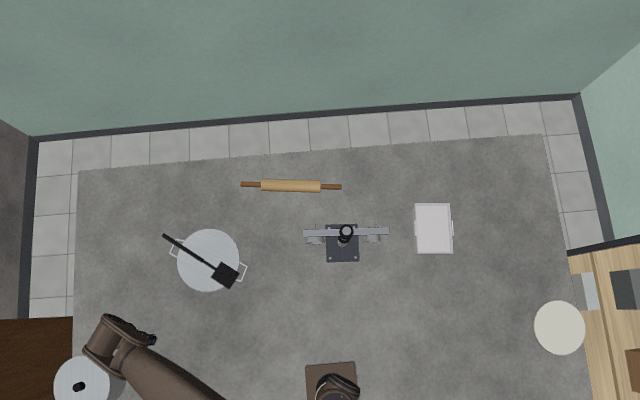

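The side view shows the button at about (352,168) and the bar running from (331,195) to (371,148). In the top view the button is at about (347,231), with the bar from (303,233) to (388,231). The griddle is to the left and the container to the right. Next I measure the button and bar in both views.

```bash
python3 - <<'E'
from h import *
import pickle
ims=[]
for n,(x0,y0,x1,y1) in dict(side=(315,140,395,240),top=(295,205,395,270)).items():
    c=pickle.load(open(n+'.pkl','rb'))
    v,u=np.mgrid[y0:y1,x0:x1]; uv=np.c_[u.ravel(),v.ravel()]
    P=world(c,uv)
    for a,b in((.282,.31),(.262,.282)):
        m=(P[:,2]>a)&(P[:,2]<b); Q=P[m]
        print(n,a,m.sum(),Q.mean(0).round(4),Q.min(0).round(3),Q.max(0).round(3),uv[m].mean(0))
        if a<.27:
            w,V=np.linalg.eigh(np.cov(Q[:,:2].T)); print('bar dir deg',np.degrees(np.arctan2(V[1,1],V[0,1])))
    i=cv2.resize(c['img'][y0:y1,x0:x1],None,fx=5,fy=5,interpolation=2); i=cv2.resize(i,(int(i.shape[1]*500/i.shape[0]),500)); ims.append(i)
i=np.hstack(ims); i=cv2.resize(i,None,fx=min(1,800/i.shape[1]),fy=min(1,800/i.shape[1])); cv2.imwrite('pics/crop0.png',i[:,:,::-1]); print(i.shape)
E
```

```text
side 0.282 131 [ 0.5448 -0.0842  0.2913] [ 0.523 -0.11   0.282] [ 0.569 -0.054  0.306] [351.58015267 166.87022901]
side 0.262 434 [ 0.5467 -0.0763  0.2741] [ 0.523 -0.236  0.263] [0.565 0.058 0.282] [349.33179724 172.33179724]
bar dir deg 87.77499541626308
top 0.282 152 [ 0.5465 -0.0885  0.2907] [ 0.524 -0.113  0.282] [0.572 0.034 0.305] [345.99342105 231.31578947]
top 0.262 543 [ 0.5478 -0.0897  0.2738] [ 0.525 -0.235  0.262] [0.567 0.055 0.282] [345.97237569 231.73664825]
bar dir deg 87.12512349735482
(342, 800, 3)
```

View pics/crop0.png

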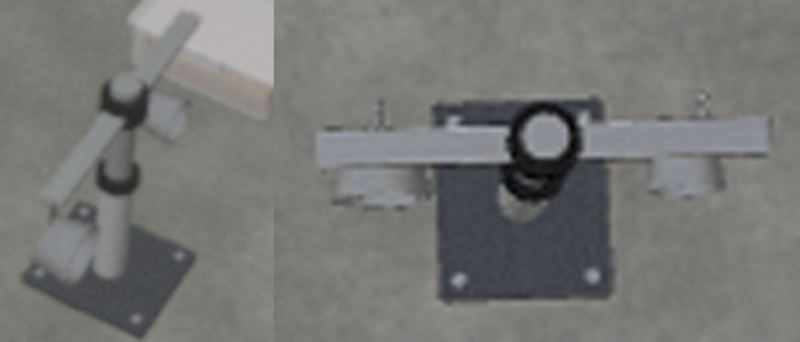

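The button is at about (0.546, -0.087), top near 0.297. The bar top is near 0.274 at heading about 87°, and the bigger cup is on the world +y side. I'll work out the approach in tool axes.

```bash
cat > go.py <<'E'
from h import *
import sys
def togo(p,ydir):
    s=state(); T=rot(s['orientation']); p=np.array(p)
    print('eef',s['eef_pos'].round(4),'F',s['contact_force'].round(1),'gap',round(s['finger_gap'],2),'t',s['time_s'])
    a=np.radians(ydir); best=None
    for sg in(1,-1):
        y=sg*np.array([np.cos(a),np.sin(a),0]); x=np.array([0,0,-1.]); W=np.c_[x,y,np.cross(x,y)]
        print('shift cm',(T.T@(p-s['eef_pos'])*100).round(2),'turn',R.from_matrix(T.T@W).as_rotvec(degrees=True).round(1))
    print('tool y,z in world',T[:,1].round(2),T[:,2].round(2))
togo([float(v) for v in sys.argv[1:4]],float(sys.argv[4]))
E
python3 go.py .5 -.088 .42 87.4; python3 -c "
from bench import *
try: print(pinch_z)
except Exception as e: print(e)"
```

```text
eef [0.2754 0.6156 0.2301] F [-1.1  0.4  0.7] gap 1.0 t 0.1
shift cm [-18.89 -55.09  49.24] turn [-21.5  -0.    0.1]
shift cm [-18.89 -55.09  49.24] turn [1.585e+02 2.000e-01 1.000e-01]
tool y,z in world [ 0.41  0.91 -0.  ] [ 0.91 -0.41 -0.  ]
0.0187
```

```bash
python3 -m jog '[[-6,0,0,0,0,0,1],[-12,0,0,0,0,0,1],[-18.9,0,0,0,0,0,1],[-18.9,-4.6,4.1,-3,0,0,1],[-18.9,-9.2,8.2,-6,0,0,1],[-18.9,-13.8,12.3,-9,0,0,1],[-18.9,-18.4,16.4,-12,0,0,1],[-18.9,-23,20.5,-15,0,0,1],[-18.9,-27.6,24.6,-18,0,0,1],[-18.9,-32.2,28.7,-21.5,0,0,1],[-18.9,-36.8,32.8,-21.5,0,0,1],[-18.9,-41.4,37,-21.5,0,0,1]]'; python3 go.py .5 -.088 .42 87.4
```

```text
time_s: 1.6
eef_pos: [0.4442, 0.085, 0.4195]
orientation: [-122.1, 89.9, -124.7]
contact_force: [-0.2, -0.1, -0.2]
finger_gap: 0.004
eef [0.4442 0.085  0.4195] F [-0.2 -0.1 -0.2] gap 0.0 t 1.6
shift cm [ -0.03 -17.03   6.36] turn [-0.  -0.1  0.1]
shift cm [ -0.03 -17.03   6.36] turn [1.8e+02 2.0e-01 1.0e-01]
tool y,z in world [ 0.05  1.   -0.  ] [ 1.   -0.05 -0.  ]
```

```bash
python3 -m jog '[[0,-5.5,2,0,0,0,1],[0,-11,4,0,0,0,1],[0,-17,6.4,0,0,0,1],[0,-17,6.4,0,0,0,1],[0,-17,6.4,0,0,0,1]]'; python3 - <<'E'
from h import *
import pickle
c=capture('wrist'); pickle.dump(c,open('w1.pkl','wb')); cv2.imwrite('pics/w1.png',c['img'][:,:,::-1]); print(c['position'],c['attitude'])
v,u=np.mgrid[0:400,0:640]; uv=np.c_[u.ravel(),v.ravel()]; P=world(c,uv); ok=c['range_z'].ravel()>0
near=np.hypot(P[:,0]-.546,P[:,1]+.088)
m=ok&(P[:,2]>.293)&(P[:,2]<.303)&(near<.03); Q=P[m]; print('button',m.sum(),Q.min(0),Q.max(0),Q.mean(0),uv[m].mean(0))
m=ok&(P[:,2]>.267)&(P[:,2]<.28)&(near<.2); Q=P[m]; print('bar',m.sum(),Q.min(0),Q.max(0),np.median(Q,0))
q=np.polyfit(Q[:,1],Q[:,0],1); print(90-np.degrees(np.arctan(q[0])),np.polyval(q,-.088))
E
```

```text
time_s: 2.22
eef_pos: [0.5002, -0.0877, 0.4191]
orientation: [-161.7, 89.9, -164.3]
contact_force: [-0.6, 1.1, 0.3]
finger_gap: -0.002
[ 0.42418362 -0.08383046  0.56055723] [-17.55435149   0.09453862  87.34641613]
button 449 [ 0.53546822 -0.10354243  0.29302975] [ 0.55604917 -0.07522284  0.29779055] [ 0.54456374 -0.08896928  0.29563818] [321.54342984 234.70378619]
bar 6062 [ 0.52679758 -0.23363664  0.26704624] [0.56844784 0.0550615  0.27996879] [ 0.5488572  -0.08959873  0.27171422]
87.06220771853285 0.5489354453695142
```

View pics/w1.png

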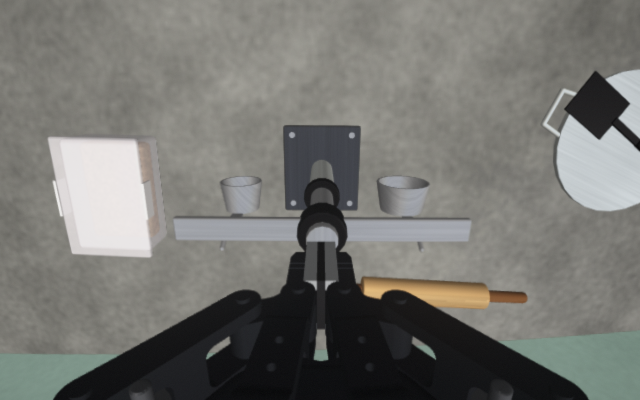

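The wrist view shows the button at about (322,235), partly hidden by the shut fingers, and the bar from (174,228) to (470,230). The estimates agree: axis about (0.547, -0.089), button top about 0.2965. I'll move above it and come down in small steps.

```bash
python3 -m jog '[[0,0.1,4.7,0,0,0,1],[4,0.1,4.7,0,0,0,1],[8,0.1,4.7,0,0,0,1],[11.2,0.1,4.7,0,0,0,1],[11.2,0.1,4.7,0,0,0,1],[11.2,0.1,4.7,0,0,0,1]]'; python3 go.py .547 -.089 .300 87.1
```

```text
time_s: 3.02
eef_pos: [0.5475, -0.0874, 0.3095]
orientation: [-57.0, 89.9, -59.5]
contact_force: [0.7, 0.2, 0.2]
finger_gap: 0.001
eef [ 0.5475 -0.0874  0.3095] F [0.7 0.2 0.2] gap 0.0 t 3.025
shift cm [ 0.95 -0.16 -0.05] turn [0.4 0.1 0.1]
shift cm [ 0.95 -0.16 -0.05] turn [-1.796e+02 -2.000e-01  1.000e-01]
tool y,z in world [ 0.04  1.   -0.  ] [ 1.   -0.04  0.  ]
```

```bash
python3 -m jog '[[0.3,0,0,0,0,0,1],[0.6,0,0,0,0,0,1],[0.9,0,0,0,0,0,1],[1.2,0,0,0,0,0,1],[1.2,0,0,0,0,0,1],[1.2,0,0,0,0,0,1]]'; python3 go.py .547 -.089 .300 87.1
```

```text
time_s: 3.78
eef_pos: [0.5475, -0.0875, 0.2974]
orientation: [-61.1, 89.9, -63.6]
contact_force: [-0.2, -0.3, -0.0]
finger_gap: -0.002
eef [ 0.5475 -0.0875  0.2974] F [-0.2 -0.3 -0. ] gap -0.0 t 3.775
shift cm [-0.26 -0.15 -0.04] turn [0.4 0.1 0.1]
shift cm [-0.26 -0.15 -0.04] turn [-1.796e+02 -2.000e-01  1.000e-01]
tool y,z in world [ 0.04  1.   -0.  ] [ 1.   -0.04  0.  ]
```

```bash
python3 -m jog '[[0.2,-0.15,0,0,0,0,1],[0.4,-0.15,0,0,0,0,1],[0.6,-0.15,0,0,0,0,1],[0.6,-0.15,0,0,0,0,1]]'; python3 go.py .547 -.089 .270 87.1
```

```text
time_s: 4.28
eef_pos: [0.5477, -0.0889, 0.2918]
orientation: [-40.0, 89.9, -42.4]
contact_force: [-0.6, 0.3, 4.7]
finger_gap: 0.0
eef [ 0.5477 -0.0889  0.2918] F [-0.6  0.3  4.7] gap 0.0 t 4.275
shift cm [ 2.18 -0.01 -0.07] turn [0.4 0.1 0.1]
shift cm [ 2.18 -0.01 -0.07] turn [-1.796e+02 -1.000e-01  2.000e-01]
tool y,z in world [ 0.04  1.   -0.  ] [ 1.   -0.04  0.  ]
```

4.7 N at roughly 4–5 mm of press fits the button spring. I continue down to z of about 0.27.

```bash
python3 -m jog '[[0.2,0,0,0,0,0,1],[0.4,0,0,0,0,0,1],[0.6,0,0,0,0,0,1],[0.9,0,0,0,0,0,1],[1.2,0,0,0,0,0,1],[1.5,0,0,0,0,0,1],[1.8,0,0,0,0,0,1],[2.2,0,0,0,0,0,1],[2.2,0,0,0,0,0,1]]'; python3 go.py .547 -.089 .270 87.1
```

```text
time_s: 5.4
eef_pos: [0.5476, -0.089, 0.269]
orientation: [-56.0, 89.9, -58.4]
contact_force: [-0.6, -0.3, 0.5]
finger_gap: -0.004
eef [ 0.5476 -0.089   0.269 ] F [-0.6 -0.3  0.5] gap -0.0 t 5.4
shift cm [-0.1   0.   -0.06] turn [0.4 0.1 0.1]
shift cm [-0.1   0.   -0.06] turn [-1.796e+02 -2.000e-01  1.000e-01]
tool y,z in world [ 0.04  1.   -0.  ] [ 1.   -0.04  0.  ]
```

```bash
python3 -m jog '[[-1,0,0,0,0,0,1],[-4,0,0,0,0,0,1],[-8,0,0,0,0,0,0.5],[-9,0,0,0,0,0,0],[-9,0,0,0,0,0,0],[-9,0,0,0,0,0,0],[-9,0,0,0,0,0,0],[-9,0,0,0,0,0,0]]'; cat > meas.py <<'E'
from h import *
import sys
for n in('top','side','wrist'):
    c=capture(n); cv2.imwrite(f'pics/{sys.argv[1]}_{n}.png',c['img'][:,:,::-1])
    v,u=np.mgrid[0:400,0:640]; uv=np.c_[u.ravel(),v.ravel()]; P=world(c,uv)
    d=P-[.547,-.089,0]; a=np.radians(87.1); t=d[:,0]*np.cos(a)+d[:,1]*np.sin(a); s=d[:,0]*np.sin(a)-d[:,1]*np.cos(a)
    ok=(P[:,2]<.31)&(P[:,2]>.17)
    for nm,m in(('button',(np.hypot(t,s)<.011)),('barL',(abs(t-.08)<.02)&(abs(s)<.009)),('barR',(abs(t+.08)<.02)&(abs(s)<.009))):
        z=P[ok&m][:,2]; 
        if len(z): print(n,nm,len(z),np.median(z).round(4),np.percentile(z,90).round(4))
E
python3 meas.py m1; python3 go.py .547 -.089 .30 87.1
```

```text
time_s: 6.4
eef_pos: [0.5472, -0.0888, 0.358]
orientation: [-107.0, 89.9, -109.5]
contact_force: [-0.3, 0.6, 0.0]
finger_gap: 1.0
top button 20 0.2696 0.2747
top barL 45 0.2522 0.2558
top barR 17 0.2518 0.2547
side button 38 0.269 0.2738
side barL 51 0.2534 0.2559
side barR 42 0.2524 0.2552
wrist button 717 0.2676 0.2685
wrist barL 1070 0.2502 0.251
wrist barR 1105 0.2503 0.2512
eef [ 0.5474 -0.0888  0.3587] F [ 0.  -0.2 -0.6] gap 1.0 t 6.55
shift cm [ 5.87 -0.01 -0.05] turn [0.4 0.  0.1]
shift cm [ 5.87 -0.01 -0.05] turn [-1.796e+02 -2.000e-01  1.000e-01]
tool y,z in world [ 0.04  1.   -0.  ] [ 1.   -0.04  0.  ]
```

View pics/m1_wrist.png

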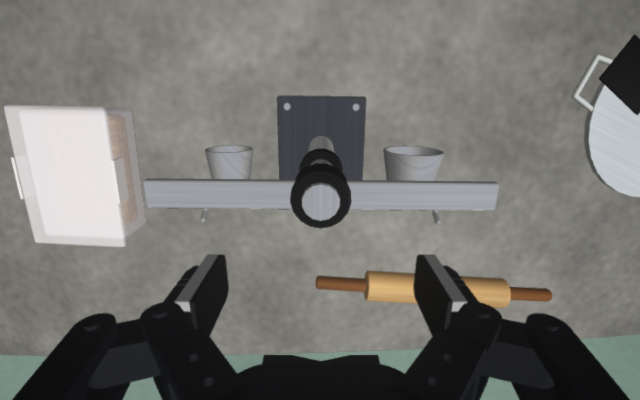

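The bar is at z of about 0.251, so the rail is about 21 mm down and between holes. The button is about 17 mm above the bar, so it is held 7 mm in, as expected. In the wrist view the hub is at about (321,200) and the open fingers straddle it along the bar. Next I push the bar on both sides.

```bash
python3 -m jog '[[4,0,0,0,0,0,0],[8,0,0,0,0,0,0],[11,0,0,0,0,0,0],[11.3,0,0,0,0,0,0],[11.3,0,0,0,0,0,0]]'; python3 -m jog '[[0.3,0,0,0,0,0,0],[0.6,0,0,0,0,0,0],[0.9,0,0,0,0,0,0],[1.2,0,0,0,0,0,0],[1.2,0,0,0,0,0,0]]'; python3 go.py .547 -.089 .22 87.1
```

```text
time_s: 7.18
eef_pos: [0.548, -0.0892, 0.2469]
orientation: [-45.5, 89.8, -48.0]
contact_force: [0.2, -0.5, 0.4]
finger_gap: 0.998
time_s: 7.8
eef_pos: [0.5483, -0.0893, 0.2354]
orientation: [-37.4, 89.8, -39.9]
contact_force: [-1.7, 0.1, 3.3]
finger_gap: 1.001
eef [ 0.5483 -0.0893  0.2354] F [-1.7  0.1  3.3] gap 1.0 t 7.8
shift cm [ 1.54  0.03 -0.14] turn [0.4 0.2 0.1]
shift cm [ 1.54  0.03 -0.14] turn [-179.6   -0.2    0.3]
tool y,z in world [ 0.04  1.   -0.  ] [ 1.   -0.04  0.  ]
```

The fingers are in contact at 3.3 N. I'll push on in small steps.

```bash
python3 -m jog '[[0.2,0,0,0,0,0,0],[0.4,0,0,0,0,0,0],[0.6,0,0,0,0,0,0],[0.8,0,0,0,0,0,0],[1.0,0,0,0,0,0,0],[1.2,0,0,0,0,0,0],[1.2,0,0,0,0,0,0]]';  python3 meas.py m2
```

```text
time_s: 8.68
eef_pos: [0.5479, -0.0893, 0.222]
orientation: [-52.3, 89.8, -54.8]
contact_force: [-0.1, 0.5, -0.5]
finger_gap: 1.002
top barL 47 0.2357 0.2871
top barR 30 0.2358 0.2383
side button 21 0.2057 0.2596
side barL 80 0.2384 0.3028
side barR 29 0.236 0.2386
wrist button 5006 0.2582 0.3058
wrist barL 5081 0.2339 0.2913
wrist barR 5620 0.2342 0.2975
```

```bash
python3 -m jog '[[0.1,0,0,0,0,0,0],[0.2,0,0,0,0,0,0],[0.2,0,0,0,0,0,0]]'; python3 go.py .547 -.089 .22 87.1
```

```text
time_s: 9.2
eef_pos: [0.5483, -0.0894, 0.2209]
orientation: [-40.2, 89.8, -42.7]
contact_force: [-0.5, -0.9, 2.8]
finger_gap: 1.003
eef [ 0.5483 -0.0894  0.2209] F [-0.5 -0.9  2.8] gap 1.0 t 9.2
shift cm [ 0.09  0.03 -0.13] turn [0.4 0.2 0.1]
shift cm [ 0.09  0.03 -0.13] turn [-179.6   -0.2    0.2]
tool y,z in world [ 0.04  1.   -0.  ] [ 1.   -0.04  0.  ]
```

View pics/m2_wrist.png

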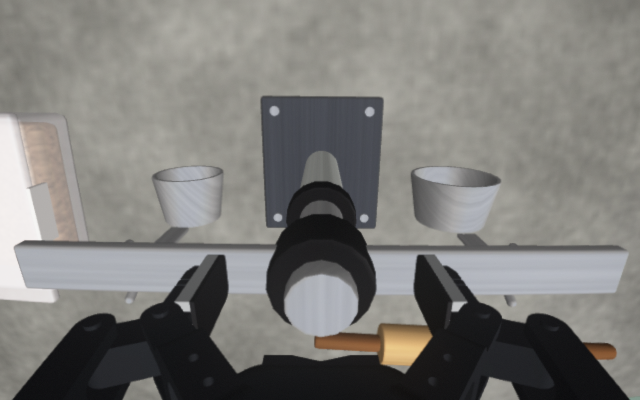

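The wrist view shows the button standing tall at about (321,300), hub edge at about (321,260), bar at about (420,268). I'll measure the button height above the bar, and confirm the lock with a slight extra push.

```bash
cat > bt.py <<'E'
from h import *
c=capture('wrist')
v,u=np.mgrid[0:400,0:640]; uv=np.c_[u.ravel(),v.ravel()]; P=world(c,uv)
d=P-[.547,-.089,0]; a=np.radians(87.1); t=d[:,0]*np.cos(a)+d[:,1]*np.sin(a); s=d[:,0]*np.sin(a)-d[:,1]*np.cos(a)
for nm,m in(('button',(np.hypot(t,s)<.012)&(P[:,2]<.275)),('bar',(abs(abs(t)-.1)<.03)&(abs(s)<.008)&(P[:,2]<.26)&(P[:,2]>.2))):
    z=P[m&(P[:,2]>.2)][:,2]; print(nm,len(z),np.percentile(z,[10,50,90]).round(4))
E
python3 bt.py; python3 -m jog '[[0.1,0,0,0,0,0,0],[0.2,0,0,0,0,0,0],[0.2,0,0,0,0,0,0]]'; python3 bt.py
```

```text
button 3365 [0.249  0.2564 0.2572]
bar 8137 [0.2316 0.2325 0.2333]
time_s: 9.62
eef_pos: [0.5482, -0.0893, 0.2187]
orientation: [-40.2, 89.8, -42.7]
contact_force: [-0.5, 0.0, 1.1]
finger_gap: 1.0
button 3371 [0.2469 0.2543 0.2551]
bar 8170 [0.2294 0.2304 0.2312]
```

The button is 24 mm above the bar, which is fully up, and the bar is about 41 mm down, within the play of the 40 mm hole. The pin has snapped in, so I retreat straight up and check.

```bash
python3 -m jog '[[-1,0,0,0,0,0,0],[-3,0,0,0,0,0,0],[-7,0,0,0,0,0,0],[-12,0,0,0,0,0,0],[-16,0,0,0,0,0,0],[-16,-0,-5,0,0,0,0],[-16,0,-5,0,0,0,0],[-16,0,-5,0,0,0,0]]'; python3 bt.py; python3 meas.py m3; python3 go.py .547 -.089 .3 87.1
python3 - <<'E'
import cv2
a=cv2.imread('pics/m3_side.png');b=cv2.imread('pics/m3_wrist.png')
cv2.imwrite('pics/m3.png',cv2.hconcat([cv2.resize(a,(400,250)),cv2.resize(b,(400,250))]))
E
```

```text
time_s: 10.68
eef_pos: [0.4981, -0.0869, 0.3799]
orientation: [-30.8, 89.7, -33.3]
contact_force: [1.0, -0.2, 0.2]
finger_gap: 0.994
button 620 [0.2479 0.2543 0.2553]
bar 2010 [0.2291 0.2305 0.2314]
top barL 52 0.234 0.2371
side button 37 0.2552 0.2587
side barL 52 0.2325 0.2352
side barR 40 0.2335 0.2363
wrist button 542 0.2544 0.2553
wrist barL 761 0.2304 0.2313
wrist barR 755 0.2306 0.2314
eef [ 0.4985 -0.0869  0.3786] F [-0.   0.2 -1.2] gap 1.0 t 10.875
shift cm [7.87 0.02 4.84] turn [0.4 0.1 0.1]
shift cm [7.87 0.02 4.84] turn [-179.6   -0.2    0.2]
tool y,z in world [ 0.04  1.   -0.  ] [ 1.   -0.04  0.  ]
```

View pics/m3.png

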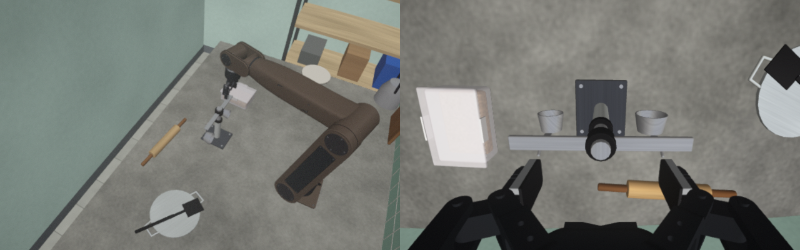

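The gripper is clear of everything, both cups still hang, and the bystanders look undisturbed. Bar and button both read about 41 mm lower than at the start, so the button is fully up. I'm handing in.

```bash
python3 -c "
from bench import *
print(close_job())"
```

```text
the job is handed in; nothing more can be done
None
```

The rail now sits one hole lower, with the pin in the second hole and the button fully up. I handed the job in at about 11 s of the 40 s allowed.

**What I did:** With the fingers shut, I pressed the button until the pin was free and carried the rail about 21 mm down. I then let go between the holes, so the button stayed about 7 mm in. With the jaws open around the hub, I pushed both sides of the bar down gently until the pin snapped in, then backed off. The highest force I read was about 5 N.

**Last checks:**
- **Rail:** by the wrist camera, the bar dropped 41.2 mm (0.2717 to 0.2305 m). That is within the 2–3 mm play of the 40 mm hole.
- **Button:** its top is 24 mm above the bar, the raised height.
- **Surroundings:** both cups still hang. The griddle, turner, container and rolling pin look undisturbed, judged by eye only. The robot touches nothing.

**Not fully confirmed:**
- **Lock:** I did not push hard against the locked pin. The last 2 mm of pushing met only 1–3 N, so the lock is inferred from the button springing back up.
- **Cameras:** the side and top views put the bar 2–3 mm higher than the wrist view did. They read high by about the same amount before the move and in the mid-way check.

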